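# Shut the coverslip dispenser and hold its feed slide out at the mark

## Robot

A 6-joint arm with a two-finger parallel gripper is mounted at the origin on a cart in front of the work surface, level with it; the furniture and walls round the work are solid. World frame = base frame: x ahead of the robot, y to its left, z up, the work surface at z = 0. Lengths are in m, angles in rad, forces in N, time in s.
With the tool pointing down it reaches from about 0.375 to 0.9 m from the base axis. Payload 3.1 kg.
Tool frame: the origin (TCP) lies at the very end of the fingers, on their centre line; the grasp point (between the pads) lies 19 mm behind it; z points along the fingers, y is the line along which they close (so a half turn about z gives the same grasp; the last joint's range is limited). The gripper opens to 87 mm and grips with 3 to 60 N. Pads are 19 mm wide; open, the fingers measure 117 mm over their backs; the gripper's body (75 mm by 190 mm) begins 51 mm behind the grasp point.
Start: joints at [-0.905, 0.527, 1.433, -0, 1.181, -0.178], TCP at [0.467, -0.415, 0.223] pointing down, gripper open.
Joint ranges: [-3.08, 3.08], [-0.75, 2.2], [0.22, 2.44], [-1.43, 4.57], [0, 2.65], [-2.85, 2.85]. Speed limits (rad/s): [2.79, 2.79, 3.14, 3.14, 3.14, 3.14].

## Interface

Orientations are given as a unit quaternion [x, y, z, w].
In Python, from rig import status, viewer, robot gives the robot as it stands.
- The arm moves only by the tool arm_command, never from a script. Its arguments are lists of equal length, an entry for each row: "delta_rot": the turn, a rotation vector about the tool's x, y, z in degrees, a list of three; "delta_pos": the shift along the tool's x, y, z in m, a list of three; "gripper": the closure, from -1 (fully open) to 1 (shut). In form: {"delta_rot": [[rx, ry, rz], ...], "delta_pos": [[dx, dy, dz], ...], "gripper": [gripper, ...]}. A call has 1 to 12 rows; each row is the pose to reach, as a shift and turn from the pose commanded when the call began, along the tool's axes at that moment; what a row does not reach only later rows make up. A row lasts 1/12 s, in which the tool goes at most 41.7 mm and 7.16 degrees, less where a joint would pass 70% of its speed; a pose out of reach is approached as far as the arm can. A call with a gripper value outside its range is refused whole. The fingers move at their own pace and stop on an object; "grip_force" is the grip in N (left out, the last holds). Time passes only in rows, so rows that repeat a pose let the fingers close. It gives the time, the measured TCP pose, the force, the opening and the grip force at its end, in the units of the state.
- status.get_obs(): the state, without advancing time (a new reading comes with each control period).
- viewer.camera(name): name is "scene" or "top" or "wrist"; returns a dict with "pixels" (480x640x3 uint8, blue, green, red), "fx", "fy", "cx", "cy" (pixels), "k1" (the pictures are not rectified: a ray, as slopes to the right and down, at radius r is drawn at 1 + k1 r^2 times it, then the intrinsics apply), "pose" (4x4, takes a point from camera to world coordinates); the wrist camera has in their place "mount" (4x4, takes a point from camera to tool coordinates, whose origin is the TCP and whose axes are the flange's). Camera axes: x right, y down, z forward; pixel columns grow to the right and rows downward; lengths in m; the calibration is good to about 2 mm. A picture is of the moment at which its call begins: read the wrist's pose just before it. There is no depth.
- robot.hand_in(): hands the job in; it is judged then, once.
The state is a dict: "time": time; "q": joint angles; "joint_velocities": joint speeds; "joint_torque": joint torques, N m; "position": TCP position; "tool_rot": TCP orientation; "ft_force": force on the tool from outside, world axes, zero at the start; "moment": the same for the moment, N m; "grip_width": finger opening in m; "grip_force": force on a finger pad.
Only numpy, scipy, OpenCV 4.12 (cv2) and the standard library are available. Lean on these libraries where they do the work, as an engineer would, in place of code of your own. Each camera call takes 0.05 s, during which the arm holds its last target. There are 200 camera calls.

## Task

Lower the open cover of the coverslip dispenser until it is shut on the magazine, then pull the spring-return feed slide out by its upright tab until its pointer stands opposite the index block on the rail, and keep it there: finish while still holding the slide at that mark, since it springs back when let go. Leave the other things on the desk and the printer where they are.

Things in the scene. Friction and masses are not known exactly. Their poses are not given: they have to be found in the camera images.
- dispenser: coverslip dispenser fixed to the desk. Origin on the desk; z up; -x = the way its slide pulls out (to the robot's left, along the partition), +y to the 375 mm tall partition; a 162 mm tall printer is close beyond +x. In mm: grey foot x -30..90, y +-35, z 0..40; aluminium rail x -85..90, y +-29, upper face z 48; white open-topped magazine x 32..90, y +-32, z 48..98
- cover (a joint): hinge of the flat grey cover of the magazine, rad: 0 = shut flat on the magazine, grows as it opens, starts at 0.7 to 1.1. The hinge is stiff (0.04 N m): the cover stays at any angle and closes when its upper face is pushed down
- cover_hinge (a point): middle of the cover's hinge axis, level with its underside: x 92, z 98 mm in the dispenser's frame; the axis runs along the dispenser's y
- cover_edge (a point): middle of the cover's free front edge, on its upper (outer) face. The cover is 60 mm long from hinge to edge, 66 mm wide, 5 mm thick
- feed: feed slide: steel strip on the rail with an upright pull tab, 12 mm thick (x), 26 wide (y), free from 53 to 92 mm above the desk. Origin: tab's centre in x, y, 49 mm above the desk; axes as the dispenser's. At home it is 44 mm before the magazine's front wall. A thin pointer sticks out to -y at the tab's centre. Travel 73 mm along -x; a spring (2.4 N at home, +120 N/m) draws it back
- index: the mark: small dark index block fixed on the rail's -y edge, 27 mm off the middle line, 10 mm long at its foot, with a 3 mm wide fin reaching 10 mm above the rail. Origin: centre of the fin, at the rail's upper face; axes as the dispenser's. It stands 35 to 60 mm along -x from the pointer's home, differently each time
- specimen_jar_2: bystander: small round white screw-cap specimen jar, 46 mm across, 68 mm tall; origin under its middle
- cassette_4: bystander: flat perforated tissue cassette, 28 x 41 x 7 mm; origin under its middle
- oil_bottle: bystander: little dropper bottle with a dark cap, 25 mm across, 66 mm tall; origin under its middle
- cassette_6: bystander: flat perforated tissue cassette, 28 x 41 x 7 mm, lying on the printer, 162 mm above the desk; origin under its middle

How it is judged:
On the way, in this order (a step that is already met when the one before it is completed fails the run):
1. the cover is shut on the magazine (value of joint cover below 0.06 rad), for 0.2 s.
2. the feed slide is held by the fingers with its pointer at the index, the cover shut (x of feed in the frame of index between -0.005 and 0.005 m and contact force between the fingers and feed above 2 N and value of joint cover below 0.06 rad), for 0.4 s.
At the end, for the whole second after the job is handed in: The cover is shut (under 0.06 rad), the feed slide's pointer is within 5 mm of the index fin along the rail, the slide is still (under 10 mm/s) and the robot's fingers are on it (over 2 N), holding it against its spring (all of step 2 and linear speed of feed below 0.01 m/s); the arm keeps its last pose, push and grip.
It fails at once if a bystander is moved by more than 25 mm (distance of any of specimen_jar_2, cassette_4, oil_bottle, cassette_6 from where it was at the start of the episode above 0.025 m).
It also fails if it takes over 43 s, if anything falls off the work surface, if the arm or the gripper's body presses on something with over 40 N, if the wrist force passes 120 N, or if a joint passes its speed limit or range.

## Working session

There is one attempt and no reset: what is moved stays moved. The work goes in short steps, Python scripts to look and compute and a tool call to move; the robot and the scene stay as the last step left them, time stands still between calls to the robot, and variables do not carry over. Pictures are saved under pics/ and viewed, at most 10 in all, crops included, and the job is handed in when it is done.

Besides the shell and the picture viewer there is one more tool, called after "Call:" as name(argument=value, ...) on one line, values as JSON. arm_command: Moves the arm, as the interface text tells. Its arguments: {"type":"object","properties":{"delta_rot":{"type":"array","items":{"type":"array","items":{"type":"number"}}},"delta_pos":{"type":"array","items":{"type":"array","items":{"type":"number"}}},"gripper":{"type":"array","items":{"type":"number"}},"grip_force":{"type":"number"}},"required":["delta_rot","delta_pos","gripper"]}

```bash
mkdir -p pics; python3 - <<'E'
from rig import status, viewer
import cv2,pickle
o=status.get_obs(); print(o)
for n in ("scene","top"):
    c=viewer.camera(n); cv2.imwrite(f"pics/{n}0.png",c["pixels"]); pickle.dump(c,open(f"{n}0.pkl","wb"))
    print(n,{k:v for k,v in c.items() if k!="pixels"})
E
```

```text
{'time': 0.0, 'q': array([-9.05473791e-01,  5.28467592e-01,  1.43388989e+00, -1.31253476e-05,
        1.18138819e+00, -1.78491032e-01]), 'joint_velocities': array([-0.00130979,  0.00109465, -0.00101223, -0.0010892 ,  0.00096521,
       -0.00027723]), 'joint_torque': array([-5.56128743e-04, -4.40038455e+01, -1.76592618e+01,  6.29811245e-02,
        5.80805959e-02, -1.83640541e-04]), 'position': array([ 0.4665553 , -0.41478321,  0.22157471]), 'tool_rot': array([ 9.12308218e-01,  4.09502815e-01, -2.65348009e-04, -1.04330736e-03]), 'ft_force': array([-0.07800637,  0.31108912,  0.68873756]), 'moment': array([-0.01842957,  0.00150056,  0.0034053 ]), 'grip_force': 0.0, 'grip_width': 0.08674263224093431}
scene {'fx': 538.7763195855408, 'fy': 538.7763195855408, 'cx': 323.2296565002541, 'cy': 233.0373076598831, 'k1': -0.11402542767046335, 'pose': array([[-0.54665775, -0.45514666,  0.70285619, -0.18250963],
       [-0.83721941,  0.31225653, -0.44895381,  0.47315102],
       [-0.01513161, -0.83386892, -0.55175507,  0.58174986],
       [ 0.        ,  0.        ,  0.        ,  1.        ]])}
top {'fx': 601.9010418916343, 'fy': 601.9010418916343, 'cx': 322.2864270596449, 'cy': 244.32946466923494, 'k1': 0.028417663633412606, 'pose': array([[ 0.00238604, -0.99639418,  0.08481118,  0.35745671],
       [-0.99998684, -0.00199225,  0.00472745,  0.09057379],
       [-0.00454144, -0.08482134, -0.99638583,  1.07324508],
       [ 0.        ,  0.        ,  0.        ,  1.        ]])}
```

View pics/scene0.png

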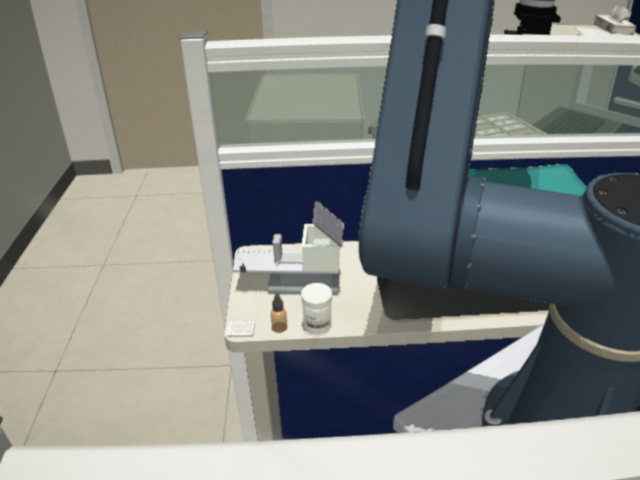

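View pics/top0.png

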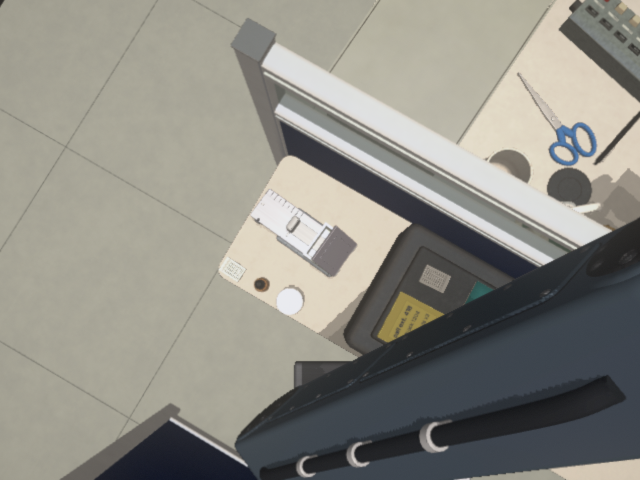

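The top view shows the dispenser at about (305,230). Its rail runs up-left from the cover at (335,250) to the tip at (260,210), with the tab near (293,224). The bystanders are the jar (290,301), bottle (262,284) and cassette (232,268), plus the printer at (430,300). I'll enlarge both views.

```bash
python3 - <<'E'
import cv2,pickle,numpy as np
t=pickle.load(open("top0.pkl","rb"))["pixels"][175:295,240:370]; s=pickle.load(open("scene0.pkl","rb"))["pixels"][195:300,225:350]
a=cv2.resize(t,None,fx=6,fy=6,interpolation=cv2.INTER_CUBIC)[:600]
cv2.imwrite("pics/topc.png",cv2.resize(t,None,fx=5,fy=5,interpolation=cv2.INTER_CUBIC)); cv2.imwrite("pics/scenec.png",cv2.resize(s,None,fx=5,fy=5,interpolation=cv2.INTER_CUBIC))
E
```

```text
(no output)
```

View pics/topc.png

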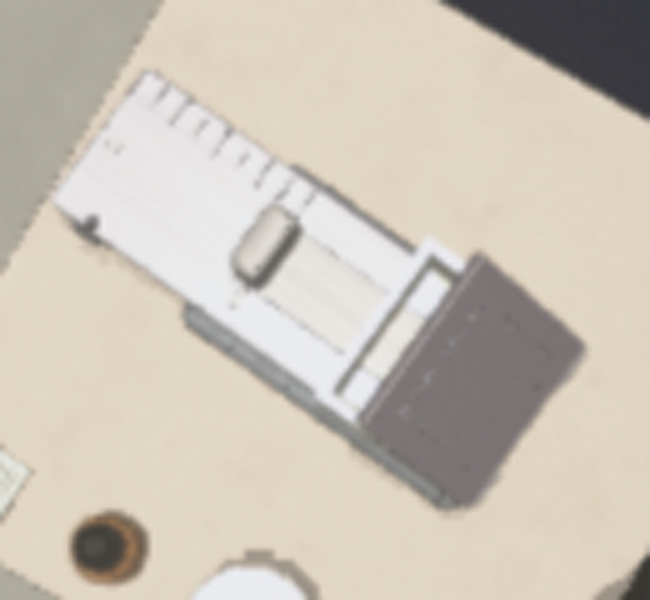

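View pics/scenec.png

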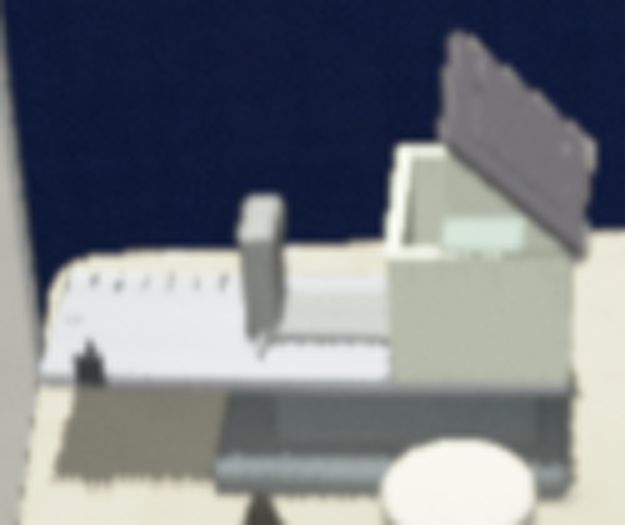

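The crops show the rail end at the upper left, and the index as a dark block at topc (90,225) / scenec (90,360). The tab is at topc (270,240), and the cover is open with its free edge running topc (478,255)–(362,425). I'll fit the pose from these points.

```bash
cat > h.py <<'E'
import numpy as np,pickle,cv2
from scipy.optimize import least_squares
from scipy.spatial.transform import Rotation as R
def proj(c,P,pose=None):
    T=c["pose"] if pose is None else pose
    p=(np.atleast_2d(P)-T[:3,3])@T[:3,:3]; s=p[:,:2]/p[:,2:]
    s=s*(1+c["k1"]*(s**2).sum(1,keepdims=True))
    return s*[c["fx"],c["fy"]]+[c["cx"],c["cy"]]
def world(d,P):
    c,s=np.cos(d[2]),np.sin(d[2]); P=np.atleast_2d(P)
    return np.c_[d[0]+c*P[:,0]-s*P[:,1], d[1]+s*P[:,0]+c*P[:,1],P[:,2]]
E
python3 - <<'E'
from h import *
t=pickle.load(open("top0.pkl","rb"));s=pickle.load(open("scene0.pkl","rb"))
T=lambda a:np.array(a)/5+[240-.4,175-.4]; S=lambda a:np.array(a)/5+[225-.4,195-.4]
L=.06
def pts(p):
    a=p[3]; e=lambda l,h,y:[.092-l*np.cos(a)+h*np.sin(a)*1,y,.098+l*np.sin(a)+h*np.cos(a)]
    f,i=p[4],p[5]
    top=[([-.085,.029,.048],(150,70)),([-.085,-.029,.048],(55,200)),([-.03,-.035,.04],(185,308)),([.032,.032,.098],(427,237)),
     (e(L,.005,.033),(480,253)),(e(L,.005,-.033),(362,422)),(e(0,.005,.033),(585,348)),
     ([f,0,.092],(268,235)),([i,-.027,.058],(91,218))]
    sc=[([-.085,-.029,.048],(43,378)),([.032,-.032,.098],(390,258)),([.032,-.029,.048],(390,380)),(e(L,.005,.033),(460,32)),(e(L,.005,-.033),(441,130)),
     ([f,0,.092],(263,208)),([i,-.027,.058],(90,343)),([i,-.029,.048],(90,382))]
    return top,sc
def res(p,full=False):
    a,b=pts(p)
    r=np.vstack([proj(t,world(p,[x[0] for x in a]))-T([x[1] for x in a]),proj(s,world(p,[x[0] for x in b]))-S([x[1] for x in b])])
    return r if full else r.ravel()
best=min((least_squares(res,[.5,.1,y,.9,-.012,-.06],loss="soft_l1") for y in np.arange(-3,3,.7)),key=lambda r:r.cost)
p=best.x; print(p.round(4),best.cost); print(res(p,True).round(1).tolist())
np.save("d.npy",p)
e=[.092-.06*np.cos(p[3])+.005*np.sin(p[3]),0,.098+.06*np.sin(p[3])+.005*np.cos(p[3])]
print("edge",world(p,e),"tab",world(p,[p[4],0,.09]),"hinge",world(p,[.092,0,.098]),"mid",world(p,[.045,0,.103]), np.degrees(p[2]))
from rig import status
o=status.get_obs();M=R.from_quat(o["tool_rot"]).as_matrix();print(M.round(3)); 
E
```

```text
[ 0.469   0.1336 -2.1885  0.7344 -0.0117 -0.068 ] 13.500070361048065
[[0.2, -0.6], [-0.6, 0.6], [-2.3, 0.8], [1.2, 0.3], [0.8, 0.1], [-0.2, 0.8], [1.8, -0.2], [-0.0, 1.5], [0.3, 1.1], [-0.9, -2.1], [-0.8, -1.3], [0.5, -1.6], [-1.4, -0.8], [0.1, 1.2], [-0.5, 0.3], [-0.5, -0.6], [-0.1, -2.8]]
edge [[0.43961599 0.09213306 0.141921  ]] tab [[0.47583578 0.1431199  0.09      ]] hinge [[0.41576653 0.05856002 0.098     ]] mid [[0.44298542 0.09687623 0.103     ]] -125.3890405410648
[[ 0.665  0.747 -0.001]
 [ 0.747 -0.665  0.002]
 [ 0.    -0.002 -1.   ]]
```

```bash
cat >> h.py <<'E'
def ray(c,uv,z):
    s=cv2.undistortPoints(np.array([[uv]],float),np.array([[c["fx"],0,c["cx"]],[0,c["fy"],c["cy"]],[0,0,1.]]),np.array([c["k1"],0,0,0,0]))[0,0]
    v=c["pose"][:3,:3]@[*s,1]; o=c["pose"][:3,3]; return o+v*(z-o[2])/v[2]
def todisp(d,P):
    c,s=np.cos(d[2]),np.sin(d[2]); x,y=P[0]-d[0],P[1]-d[1]; return np.array([c*x+s*y,-s*x+c*y,P[2]])
E
python3 - <<'E'
from h import *
d=np.load("d.npy");t=pickle.load(open("top0.pkl","rb"))
for n,uv,z in [("part near top",(280,98),.375),("part near top2",(600,290),.375),("part front base",(290,155),0),("part base2",(412,222),0),("far edge top",(275,45),.375),("far top r",(620,228),.375),("printer",(412,225),.162),("printer",(345,338),.162),("cas6",(434,277),.162),("jar",(290,301),.068),("bottle",(262,284),.066),("start",(0,0),0)]:
    w=ray(t,uv,z) if n!="start" else np.array([.467,-.415,.222]); print(n,w.round(3),todisp(d,w).round(3))
print("base",todisp(d,[0,0,0]))
E
```

```text
part near top [0.591 0.144 0.375] [-0.08   0.093  0.375]
part near top2 [ 0.365 -0.225  0.375] [0.353 0.123 0.375]
part front base [0.611 0.155 0.   ] [-0.099  0.104  0.   ]
part base2 [ 0.489 -0.065  0.   ] [0.15  0.132 0.   ]
far edge top [0.656 0.151 0.375] [-0.122  0.142  0.375]
far top r [ 0.437 -0.25   0.375] [0.332 0.196 0.375]
printer [ 0.465 -0.042  0.162] [0.145 0.098 0.162]
printer [0.294 0.061 0.162] [ 0.161 -0.1    0.162]
cas6 [ 0.386 -0.074  0.162] [0.217 0.052 0.162]
jar [0.348 0.149 0.068] [ 0.057 -0.107  0.068]
bottle [0.376 0.196 0.066] [ 0.003 -0.112  0.066]
start [ 0.467 -0.415  0.222] [0.448 0.316 0.222]
base [ 0.38052128 -0.30503534  0.        ]
```

Call:
arm_command(delta_rot=[[0,0,0],[0,0,0],[0,0,0],[0,0,0],[0,0,0],[0,0,0],[0,0,0],[0,0,0]], delta_pos=[[0,0,-0.25],[0,0,-0.25],[0,0,-0.25],[0,0,-0.25],[0,0,-0.25],[0,0,-0.25],[0,0,-0.25],[0,0,-0.25]], gripper=[-1,-1,-1,-1,-1,-1,-1,-1])

```text
time: 0.77
position: [0.4675, -0.416, 0.4758]
tool_rot: [0.912, 0.41, 0.001, 0.003]
ft_force: [0.3, 0.6, 0.3]
grip_width: 0.0866
grip_force: 0.0
```

Call:
arm_command(delta_rot=[[0,0,-96],[0,0,-96],[0,0,-96],[0,0,-96],[0,0,-96],[0,0,-96],[0,0,-96],[0,0,-96],[0,0,-96],[0,0,-96],[0,0,-96],[0,0,-96]], delta_pos=[[0.421,-0.364,0],[0.421,-0.364,0],[0.421,-0.364,0],[0.421,-0.364,0],[0.421,-0.364,0],[0.421,-0.364,0],[0.421,-0.364,0],[0.421,-0.364,0],[0.421,-0.364,0],[0.421,-0.364,0],[0.421,-0.364,0],[0.421,-0.364,0]], gripper=[-1,-1,-1,-1,-1,-1,-1,-1,-1,-1,-1,-1])

```text
time: 1.77
position: [0.4726, 0.0866, 0.4703]
tool_rot: [0.386, 0.923, -0.001, -0.002]
ft_force: [0.9, -0.3, 0.1]
grip_width: 0.0867
grip_force: 0.0
```

```bash
python3 - <<'E'
from h import *
from rig import status
o=status.get_obs();print(o["position"],o["q"].round(2),R.from_quat(o["tool_rot"]).as_matrix().round(3))
E
```

```text
[0.47257107 0.08661341 0.47031666] [-0.05  0.12  1.37 -0.    1.66 -0.83] [[-0.703  0.712 -0.004]
 [ 0.712  0.703  0.   ]
 [ 0.003 -0.003 -1.   ]]
```

Call:
arm_command(delta_rot=[[0,0,-7],[0,0,-10],[0,0,-10],[0,0,-10],[0,0,-10],[0,0,-10],[0,0,-10]], delta_pos=[[0.028,0.03,0],[0.038,0.04,0.04],[0.038,0.04,0.08],[0.038,0.04,0.12],[0.038,0.04,0.15],[0.038,0.04,0.15],[0.038,0.04,0.15]], gripper=[-1,-1,-1,-1,-1,-1,-1])

```text
time: 2.35
position: [0.4743, 0.1396, 0.3202]
tool_rot: [0.307, 0.952, -0.001, -0.003]
ft_force: [-0.1, -0.3, 0.3]
grip_width: 0.0867
grip_force: 0.0
```

```bash
python3 - <<'E'
from h import *
from rig import status,viewer
o=status.get_obs();c=viewer.camera("wrist");c["pose"]=np.eye(4);c["pose"][:3,:3]=R.from_quat(o["tool_rot"]).as_matrix();c["pose"][:3,3]=o["position"];c["pose"]=c["pose"]@c["mount"]
pickle.dump(c,open("w1.pkl","wb"));print(o["position"],c["mount"].round(3).tolist(),c["pose"].round(3).tolist())
im=c["pixels"].copy();d=np.load("d.npy")
for p in [[-.085,.029,.048],[-.085,-.029,.048],[.032,.032,.098],[.032,-.032,.098],[-.03,-.035,.04],[d[4],0,.092],[d[5],-.027,.058]]:
    u=proj(c,world(d,p))[0];print(p,u.round());cv2.circle(im,tuple(int(v) for v in u),3,(0,0,255),1)
cv2.imwrite("pics/w1.png",im)
E
```

```text
[0.47426132 0.13962911 0.32017844] [[-0.0, -0.968, -0.251, 0.068], [1.0, -0.001, 0.0, 0.001], [-0.0, -0.251, 0.968, -0.161], [0.0, 0.0, 0.0, 1.0]] [[0.584, 0.787, 0.197, 0.421], [0.812, -0.565, -0.147, 0.18], [-0.004, 0.246, -0.969, 0.481], [0.0, 0.0, 0.0, 1.0]]
[-0.085, 0.029, 0.048] [384. 233.]
[-0.085, -0.029, 0.048] [386. 187.]
[0.032, 0.032, 0.098] [288. 246.]
[0.032, -0.032, 0.098] [286. 188.]
[-0.03, -0.035, 0.04] [341. 181.]
[np.float64(-0.011724098351802747), 0, 0.092] [326. 217.]
[np.float64(-0.06796864151192507), -0.027, 0.058] [373. 189.]
```

View pics/w1.png

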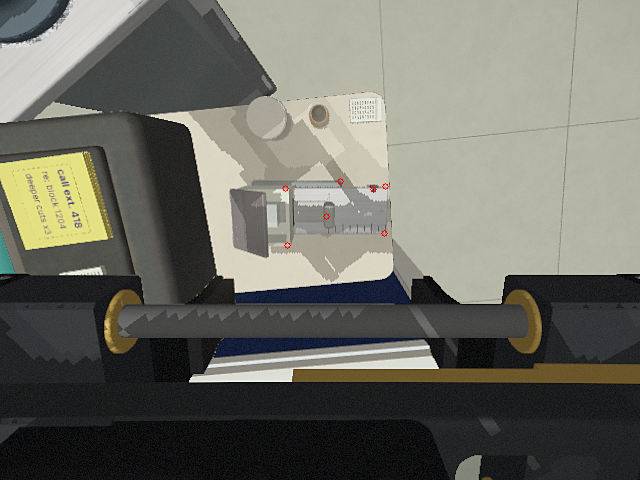

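The projected points land on the dispenser, with the printer at left, the cover at (250,222), the tab at (328,217) and the index at (373,190). The pose is good. Next I close the fingers, tilt 20° and go above the cover.

Call:
arm_command(delta_rot=[[7,0,0],[14,0,0],[20,0,0],[20,0,0],[20,0,0],[20,0,0],[20,0,0],[20,0,0],[20,0,0],[20,0,0]], delta_pos=[[0,-0.03,0],[0,-0.06,0],[0,-0.08,0],[0,-0.08,0.03],[0,-0.08,0.06],[0,-0.08,0.09],[0,-0.08,0.12],[0,-0.08,0.13],[0,-0.08,0.13],[0,-0.08,0.13]], gripper=[1,1,1,1,1,1,1,1,1,1])

```text
time: 3.23
position: [0.431, 0.0747, 0.194]
tool_rot: [0.302, 0.937, -0.165, -0.052]
ft_force: [0.0, 0.6, -0.2]
grip_width: 0.0281
grip_force: 0.0
```

```bash
python3 - <<'E'
from h import *
from rig import status
o=status.get_obs();d=np.load("d.npy");print(todisp(d,o["position"]),o["grip_width"],R.from_quat(o["tool_rot"]).as_matrix().round(3).tolist())
E
```

```text
[0.07000503 0.00309357 0.19397717] 0.02807435747322983 [[-0.812, 0.55, -0.197], [0.584, 0.763, -0.278], [-0.002, -0.341, -0.94]]
```

Call:
arm_command(delta_rot=[[0,0,0],[0,0,0],[0,0,0],[0,0,0],[0,0,0],[0,0,0],[0,0,0],[0,0,0]], delta_pos=[[0,0.004,0.011],[0,0.008,0.023],[0,0.012,0.034],[0,0.016,0.045],[0,0.02,0.056],[0,0.023,0.064],[0,0.027,0.073],[0,0.028,0.077]], gripper=[1,1,1,1,1,1,1,1])

```text
time: 3.9
position: [0.4311, 0.075, 0.1109]
tool_rot: [0.302, 0.938, -0.165, -0.052]
ft_force: [-0.1, 1.1, 2.1]
grip_width: 0.0006
grip_force: 0.8
```

Call:
arm_command(delta_rot=[[0,0,0],[0,0,0],[0,0,0],[0,0,0]], delta_pos=[[0,0.001,0.002],[0,0.001,0.004],[0,0.002,0.005],[0,0.002,0.005]], gripper=[1,1,1,1])

```text
time: 4.23
position: [0.4299, 0.0747, 0.1057]
tool_rot: [0.302, 0.937, -0.166, -0.053]
ft_force: [1.4, -0.1, 2.6]
grip_width: 0.0006
grip_force: 1.3
```

Call:
arm_command(delta_rot=[[0,0,0],[0,0,0],[0,0,0],[0,0,0]], delta_pos=[[0,0.001,0.002],[0,0.001,0.004],[0,0.002,0.005],[0,0.002,0.005]], gripper=[1,1,1,1])

```text
time: 4.57
position: [0.43, 0.0746, 0.1047]
tool_rot: [0.302, 0.937, -0.167, -0.052]
ft_force: [-2.3, 3.7, 37.3]
grip_width: 0.0006
grip_force: 18.4
```

Call:
arm_command(delta_rot=[[0,0,0],[0,0,0],[0,0,0],[0,0,0],[0,0,0],[-7,0,0],[-14,0,0],[-20,0,0],[-20,0,0],[-20,0,0],[-20,0,0]], delta_pos=[[0,-0.003,-0.009],[0,-0.014,-0.038],[0,-0.024,-0.066],[0,-0.034,-0.094],[0,-0.034,-0.094],[0,-0.004,-0.083],[0,0.026,-0.072],[0,0.044,-0.066],[0,0.044,-0.066],[0,0.044,-0.066],[0,0.044,-0.066]], gripper=[1,1,1,0.1,0.1,0.1,0.1,0.1,0.1,0.1,0.1])

```text
time: 5.48
position: [0.4668, 0.1266, 0.1469]
tool_rot: [0.307, 0.952, -0.001, -0.0]
ft_force: [-0.7, -0.4, 0.9]
grip_width: 0.0377
grip_force: 0.0
```

```bash
cat > look.py <<'E'
import sys
from h import *
from rig import status,viewer
n=sys.argv[1]
o=status.get_obs();c=viewer.camera("wrist");c["pose"]=np.eye(4);c["pose"][:3,:3]=R.from_quat(o["tool_rot"]).as_matrix();c["pose"][:3,3]=o["position"];c["pose"]=c["pose"]@c["mount"]
pickle.dump(c,open(n+".pkl","wb"));d=np.load("d.npy");print(todisp(d,o["position"]),o["grip_width"],R.from_quat(o["tool_rot"]).as_matrix().round(3).tolist())
im=c["pixels"].copy()
for p in [[-.085,.029,.048],[-.085,-.029,.048],[.032,.032,.103],[.032,-.032,.103],[.092,-.033,.103],[-.03,-.035,.04],[d[4],0,.092],[d[5],-.027,.058]]:
    u=proj(c,world(d,p))[0];print(u.round(1),end=" ");cv2.circle(im,tuple(int(v) for v in u),2,(0,0,255),1)
x0,y0,x1,y1,f=map(int,sys.argv[2:7])
cv2.imwrite(f"pics/{n}.png",cv2.resize(im[y0:y1,x0:x1],None,fx=f,fy=f,interpolation=cv2.INTER_CUBIC))
E
python3 look.py w2 190 60 450 260 3
```

```text
[0.00696819 0.00224932 0.14694614] 0.03768670184132045 [[-0.812, 0.584, -0.001], [0.584, 0.812, -0.002], [0.0, -0.002, -1.0]]
[439.9 277.6] [446.  203.6] [282.5 312.6] [278.8 212.5] [176.4 211.4] [370.4 194.7] [350.9 258.8] [426.6 208.4]
```

View pics/w2.png

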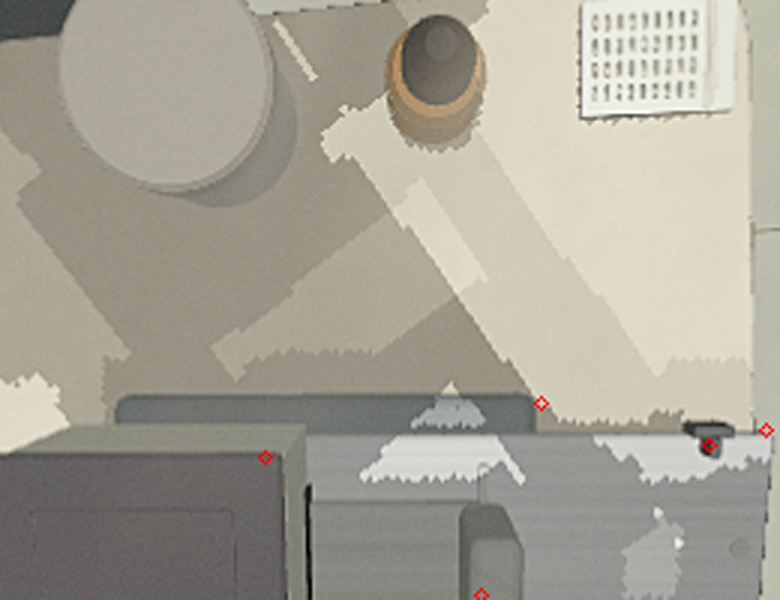

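The cover lies flat on the magazine at (140,520). The tab top is centred at about (496,560), the pointer is at (483,480) and the index fin at (710,440).

```bash
python3 - <<'E'
from h import *
c=pickle.load(open("w2.pkl","rb"));d=np.load("d.npy");print(c["fx"])
q=lambda u,v:(190+(u-1)/3,60+(v-1)/3)
for n,uv,z in [("tab",(496,570),.092),("ptr",(484,480),.051),("fin",(711,450),.055),("finbot",(711,432),.048),("cover corner",(285,457),.103),("rail end",(771,436),.048),("foot",(535,396),.04)]:
    print(n,todisp(d,ray(c,q(*uv),z)).round(4))
E
```

```text
351.11982139429745
tab [-0.0143 -0.0061  0.092 ]
ptr [-0.0147 -0.0179  0.051 ]
fin [-0.069  -0.0257  0.055 ]
finbot [-0.0708 -0.029   0.048 ]
cover corner [ 0.0285 -0.0323  0.103 ]
rail end [-0.0856 -0.0279  0.048 ]
foot [-0.0281 -0.0373  0.04  ]
```

Call:
arm_command(delta_rot=[[0,0,0],[0,0,0],[0,0,0],[0,0,0],[0,0,0],[0,0,0],[0,0,0],[0,0,0]], delta_pos=[[0.002,0.0215,0],[0.002,0.0215,0.02],[0.002,0.0215,0.04],[0.002,0.0215,0.055],[0.002,0.0215,0.07],[0.002,0.0215,0.08],[0.002,0.0215,0.089],[0.002,0.0215,0.089]], gripper=[0.1,0.1,0.1,0.1,0.1,0.1,0.1,0.1])

```text
time: 6.2
position: [0.4773, 0.1456, 0.0566]
tool_rot: [0.306, 0.952, -0.001, -0.001]
ft_force: [0.9, 0.1, 0.5]
grip_width: 0.0392
grip_force: 0.0
```

Call:
arm_command(delta_rot=[[0,0,0],[0,0,0],[0,0,0],[0,0,0],[0,0,0],[0,0,0],[0,0,0],[0,0,0]], delta_pos=[[0,0,0],[0,0,0],[0,0,0],[0,0,0],[0,0,0],[0,0,0],[0,0,0],[0,0,0]], gripper=[1,1,1,1,1,1,1,1], grip_force=30)

```text
time: 6.87
position: [0.4779, 0.1452, 0.0583]
tool_rot: [0.306, 0.952, -0.0, 0.0]
ft_force: [-2.4, -2.2, 5.6]
grip_width: 0.0116
grip_force: 30.0
```

Call:
arm_command(delta_rot=[[0,0,0],[0,0,0],[0,0,0],[0,0,0],[0,0,0],[0,0,0],[0,0,0],[0,0,0],[0,0,0]], delta_pos=[[0,0.01,0],[0,0.02,0],[0,0.03,0],[0,0.04,0],[0,0.048,0],[0,0.055,0],[0,0.055,0],[0,0.055,0],[0,0.055,0]], gripper=[1,1,1,1,1,1,1,1,1])

```text
time: 7.62
position: [0.5087, 0.1884, 0.0584]
tool_rot: [0.306, 0.952, -0.002, -0.001]
ft_force: [-3.9, -8.2, 8.7]
grip_width: 0.0117
grip_force: 30.0
```

```bash
python3 look.py w3 240 160 440 310 4; python3 - <<'E'
from rig import viewer
import pickle
for n in ("scene","top"): pickle.dump(viewer.camera(n),open(n+"3.pkl","wb"))
E
```

```text
[-0.06768489  0.00055138  0.0583593 ] 0.01174503519702269 [[-0.813, 0.582, -0.003], [0.582, 0.813, -0.003], [0.0, -0.004, -1.0]]
[353.8 337.3] [355.9 232.3] [ 63.9 417.5] [ 29.4 259.5] [-153.3  257.4] [248.4 218. ] [180.2 328. ] [321.6 241.2]
```

View pics/w3.png

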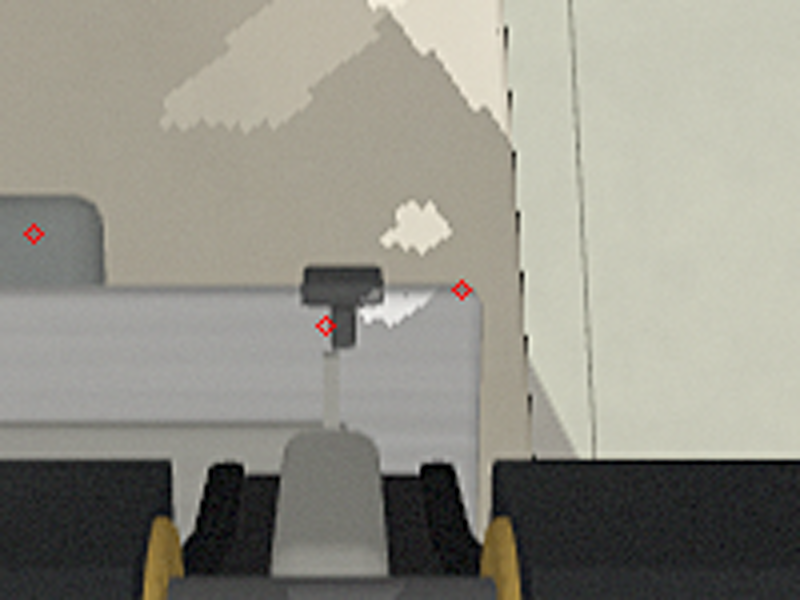

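The pointer at (331,390) is about 12 crop pixels (roughly 1.4 mm) short of the fin at (343,325). I'll pull a little further.

Call:
arm_command(delta_rot=[[0,0,0],[0,0,0],[0,0,0],[0,0,0],[0,0,0],[0,0,0],[0,0,0],[0,0,0],[0,0,0],[0,0,0]], delta_pos=[[0,0.0015,0],[0,0.0015,0],[0,0.0015,0],[0,0.0015,0],[0,0.0015,0],[0,0.0015,0],[0,0.0015,0],[0,0.0015,0],[0,0.0015,0],[0,0.0015,0]], gripper=[1,1,1,1,1,1,1,1,1,1])

```text
time: 8.6
position: [0.5094, 0.1894, 0.0584]
tool_rot: [0.306, 0.952, -0.002, -0.001]
ft_force: [-3.5, -7.8, 7.7]
grip_width: 0.0119
grip_force: 30.0
```

```bash
python3 look.py w4 240 160 440 310 4; python3 - <<'E'
import cv2,numpy as np,pickle
from rig import viewer
c=viewer.camera("scene")["pixels"][195:300,225:350]
a=cv2.resize(c,None,fx=3,fy=3,interpolation=cv2.INTER_CUBIC);b=cv2.imread("pics/w4.png")[200:,:400]
o=np.zeros((400,780,3),np.uint8);o[:315,:375]=a;o[:,380:]=b[:,:400];cv2.imwrite("pics/f.png",o)
E
```

```text
[-0.06888723  0.00054275  0.05836058] 0.011859647309445739 [[-0.813, 0.582, -0.003], [0.582, 0.813, -0.003], [0.001, -0.005, -1.0]]
[351.6 337.3] [353.4 232.4] [ 60.8 417.5] [ 25.9 259.5] [-156.9  257.5] [246.1 218.1] [177.2 328. ] [319.1 241.2]
```

View pics/f.png

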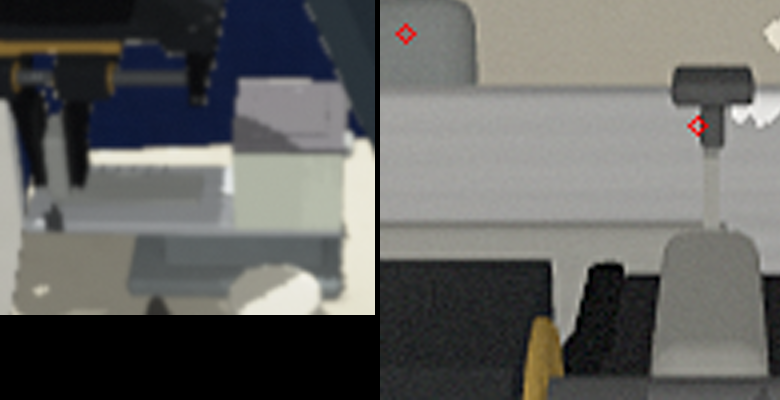

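The pointer at (711,190) now lines up with the fin at (712,130). The cover lies flat on the magazine, and the grip is steady at 30 N.

```bash
python3 -c "
from rig import robot
print(robot.hand_in())"
```

```text
the job is handed in; nothing more can be done
None
```

The cover is shut and the feed slide is gripped at 30 N with its pointer opposite the index fin; the job was handed in at about 9 s on the robot's clock, and the hand-in returned no verdict.

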